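# Fit the fan impeller and spin it by hand

## Task

Fit the loose aluminium impeller onto the spindle of the fan unit: its square bore must find the spindle's square drive by feel, so turn it with light pressure, never forcing it, until it drops fully home. Then, with it home, spin it by hand through at least one full turn, to check that it runs freely, and leave it on the spindle, at rest. Leave the other things on the bench where they are.

Things in the scene. Friction and masses are not known exactly. Their poses are not given: they have to be found in the camera images.
- impeller_mid (a point): Centre of the boss of the loose aluminium impeller (0.3 kg, upright on the bench): on its axis, 27.5 mm above its underside; z up the axis, x and y square to the boss's flats. Disc 132 mm across, 4 mm thick; square boss 34 x 34 mm, its top 55 mm above the underside. An 18 mm square bore, sides parallel to the boss's, runs right through from top to bottom.
- impeller: The same impeller; origin at the centre of its underside, same axes. Four upright radial paddles, 3 mm thick and rising to 36 mm above the underside, stand out of the boss's corners (45, 135, 225, 315 degrees from x), from 20 to 64 mm from the axis. The gaps between them, in front of the boss's flats, are free for fingers.
- fan_unit: Fan unit, fixed to the bench: grey case 190 x 190 x 50 mm high, origin at the centre of its underside, z up. On top a low steel ring, 164 mm inside, rising 10 mm above the case, and in its middle the upright steel spindle. The case's axes do not tell which way the spindle's square points.
- seat (a point): Centre of the round spindle flange (40 mm across) on which the impeller's underside rests when home, 62 mm above the bench, on the spindle's axis. Above it: a 16 mm square drive, 16 mm high; a round pilot, 16 mm diameter, 24 mm high; a cone 8 mm high narrowing to 6 mm.
- spindle_top (a point): Top of the spindle's cone, on its axis, 48 mm above the flange. An impeller lowered over it and not lined up with the square drive hangs 16 mm too high; it drops home only within about 7 degrees of alignment (four places in a turn). The axes of this point are the case's, not the square's.
- spindle (a joint): Turn of the spindle in rad, positive anticlockwise from above, 0 at the start whatever way its square points (so it does not tell the square's direction). It turns without end against some 0.04 N m of motor drag and stops where it is left; an impeller turned on it under more than light pressure drags it along.
- mount (a joint): How far the spindle, with its flange and motor, is pushed straight down on its soft rubber mount, in m; 0 when unloaded. About 4 N per mm, springs back. It gives under the hand: more than a few mm means that the impeller is being forced.
- screwdriver: Screwdriver lying on the bench, a bystander; origin under its middle.
- wrench: Wrench lying on the bench, a bystander; origin under its middle.
- bearing: Steel bearing ring, 40 mm across, a bystander; origin under its middle.
- grease_jar: Small jar, 48 mm across, a bystander; origin under its middle.
- guard_ring: Flat dark ring, 150 mm across, a bystander; origin under its middle.
- handset: Black handheld meter, 160 x 60 x 28 mm, a bystander; origin under its middle.
There are look-alikes about, which are no part of the job. Of the things shaped like the impeller, the aluminium one is meant.

How it is judged:
By the outcome, as a careful person would: the job done as asked, in the order asked, and still so for the second after the job is handed in, with the robot touching nothing.
It also fails if it takes over 72 s, if anything falls off the work surface, if the arm or the gripper's body presses on something with over 40 N, if the wrist force passes 120 N, or if a joint passes its speed limit or range.

## Robot

A 6-joint arm with a two-finger parallel gripper is mounted at the origin on the work surface. World frame = base frame: x ahead of the robot, y to its left, z up, the work surface at z = 0. Lengths are in mm, angles in rad, forces in N, time in s.
With the tool pointing down it reaches from about 275 to 750 mm from the base axis. Payload 10.2 kg.
Tool frame: the origin (TCP) lies between the finger pads; the fingertips stand 8 mm ahead of it and the grasp point (between the pads) lies 11 mm behind it; z points along the fingers, x is the direction in which the jaws open and shut, and the axes are right-handed (so a half turn about z gives the same grasp; the last joint's range is limited). The gripper opens to 85 mm and grips with 20 to 120 N. Pads are 22 mm wide; open, the fingers measure 114 mm over their backs; the gripper's body (76 mm by 85 mm) begins 54 mm behind the grasp point. The pads swing forward as they close: fully open they stand 13 mm farther back than shut.
Start: joints at [0.991, 0.313, 1.498, -0, 1.331, -0.223], TCP at [183.384, 491.937, 239.294] pointing down, gripper open.
Joint ranges: [-2.94, 2.94], [-0.97, 2.17], [0.19, 2.56], [-1.23, 4.37], [0.02, 3.11], [-2.88, 2.88]. Speed limits (rad/s): [2.39, 2.39, 3.01, 3.14, 3.14, 3.14].

## Interface

Orientations are given as a unit quaternion [w, x, y, z].
In Python, from rig import sense, eyes, ctrl gives the robot as it stands.
- The arm moves only by the tool move_arm, never from a script. Its argument "rows" is a list that holds one entry, the list of rows, each a list of 5 numbers: the shift along the tool's x, y, z in mm, then the turn about the tool's z in units of 6 degrees (1.0 is 6 degrees), then the gripper command: -1 is shut, 1 is fully open, values between are in proportion. In form: [[[dx, dy, dz, roll, jaw], ...]]. A call has 1 to 12 rows; each row is the pose to reach, as a shift and turn from the pose measured when the call began, along the tool's axes at that moment; what a row does not reach only later rows make up. A row lasts 1/8 s, in which the tool goes at most 62.5 mm and 10.7 degrees, less where a joint would pass 70% of its speed; a pose out of reach is approached as far as the arm can. A call with a gripper value outside its range is refused whole. The fingers move at their own pace and stop on an object; "squeeze" is the grip in N (left out, the last holds). Time passes only in rows, so rows that repeat a pose let the fingers close. It gives the time, the measured TCP pose, the force and the opening at its end, in the units of the state.
- sense(): the state, without advancing time (a new reading comes with each control period).
- eyes.capture(name): name is "side" or "top" or "wrist"; returns a dict with "color" (420x560x3 uint8, blue, green, red), "vertical_fov" (degrees; the focal length in pixels is half the picture's height over the tangent of half this angle, whatever the lens; pixels are square), "cx", "cy" (the principal point, pixels), "xyz" and "attitude" of the camera in the world. Camera axes: x right, y down, z forward; pixel columns grow to the right and rows downward; lengths in mm; the calibration is good to about 2 mm. A picture is of the moment at which its call begins. There is no depth.
- ctrl.finish_job(): hands the job in, once; it reports no verdict.
The state is a dict: "time_s": time; "joints": joint angles; "dq": joint speeds; "tau": joint torques, N m; "eef_pos": TCP position; "ee_rot": TCP orientation; "force": force on the tool from outside, world axes, zero at the start; "wrist_torque": the same for the moment, N m; "grip_width": opening from 0.0 (shut) to 1.0 (fully open).
Only numpy, scipy, OpenCV 4.12 (cv2) and the standard library are available. Lean on these libraries where they do the work, as an engineer would, in place of code of your own. Each camera call takes 0.05 s, during which the arm holds its last target. There are 200 camera calls.

## Working session

There is one attempt and no reset: what is moved stays moved. The work goes in short steps, Python scripts to look and compute and a tool call to move; the robot and the scene stay as the last step left them, time stands still between calls to the robot, and variables do not carry over. Pictures are saved under pics/ and viewed, about 8 in all and at most 12, crops included, and the job is handed in when it is done.

Besides the shell and the picture viewer there is one more tool, called after "Call:" by a JSON object that holds its "op" and its "data". move_arm: Moves the arm, as the interface text tells. Its arguments: {"type":"object","properties":{"rows":{"type":"array","items":{"type":"array","items":{"type":"array","items":{"type":"number"}}}},"squeeze":{"type":"number"}},"required":["rows"]}

```bash
ls; mkdir -p pics; cat > h.py <<'E'
import numpy as np, cv2
from rig import sense, eyes, ctrl
from scipy.spatial.transform import Rotation as R
def rot(q): return R.from_quat([q[1],q[2],q[3],q[0]]).as_matrix()
def f(c): return c["color"].shape[0]/2/np.tan(np.radians(c["vertical_fov"])/2)
def Rm(c):
    a=np.array(c["attitude"],float); return a if a.shape==(3,3) else rot(a)
def px2w(c,u,v,z):
    d=Rm(c)@np.array([(u-c["cx"])/f(c),(v-c["cy"])/f(c),1]); p=np.array(c["xyz"]); return p+d*(z-p[2])/d[2]
def w2px(c,p):
    q=Rm(c).T@(np.array(p,float)-c["xyz"]); return q[:2]/q[2]*f(c)+[c["cx"],c["cy"]]
E
python3 - <<'E'
from h import *
s=sense(); print({k:np.round(v,3) for k,v in s.items()}); print(rot(s["ee_rot"]).round(3))
for n in("top","side"):
    c=eyes.capture(n); print(n,{k:v for k,v in c.items() if k!="color"}); cv2.imwrite(f"pics/{n}0.png",c["color"])
E
```

```text
pics
{'time_s': np.float64(0.0), 'joints': array([ 0.991,  0.313,  1.498,  0.   ,  1.331, -0.223]), 'dq': array([-0.001,  0.002, -0.001, -0.001, -0.001,  0.001]), 'tau': array([ 0.0000e+00, -4.1227e+01, -2.5974e+01, -0.0000e+00,  4.0000e-03,
       -0.0000e+00]), 'eef_pos': array([183.223, 491.712, 238.723]), 'ee_rot': array([ 0.   ,  0.821,  0.57 , -0.001]), 'force': array([-0.101,  0.001,  0.02 ]), 'wrist_torque': array([-0.019, -0.069,  0.024]), 'grip_width': np.float64(0.997)}
[[ 0.349  0.937 -0.001]
 [ 0.937 -0.349 -0.001]
 [-0.001 -0.    -1.   ]]
top {'vertical_fov': 48.73727996318499, 'cx': 279.8024943781091, 'cy': 209.59408528947176, 'xyz': array([ 381.8182282 ,    7.55353337, 1323.2262842 ]), 'attitude': array([-0.03818641,  0.71191876, -0.70072561,  0.02640245])}
side {'vertical_fov': 52.5974692035382, 'cx': 275.3057959765906, 'cy': 214.400942734061, 'xyz': array([ 193.34728823, -664.66031935,  805.16783735]), 'attitude': array([-0.3832931 ,  0.8940294 , -0.21320275,  0.09133687])}
```

View pics/top0.png

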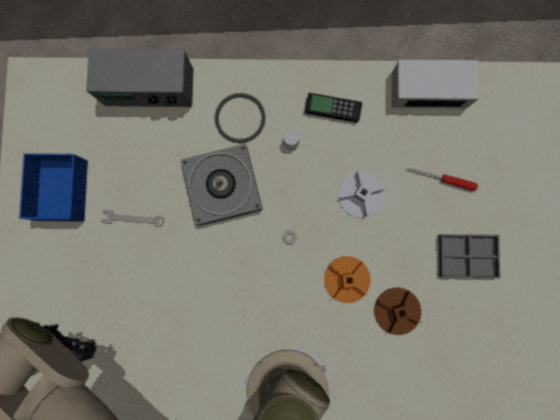

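View pics/side0.png

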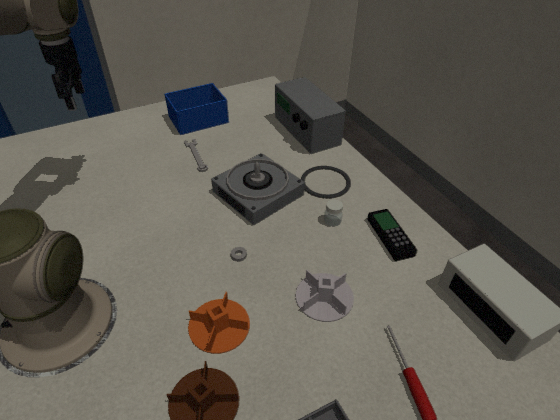

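Impeller-shaped things in the top view are silver at (362,194), orange at (348,279) and copper-brown at (398,311). The silver one is the aluminium one. The fan spindle is at about (220,184). Next, one close crop of these from both cameras.

```bash
python3 - <<'E'
from h import *
t=cv2.imread("pics/top0.png"); s=cv2.imread("pics/side0.png")
g=lambda im,x,y,w,k:cv2.resize(im[y:y+w,x:x+w],(k,k),interpolation=cv2.INTER_CUBIC)
a=np.hstack([g(t,332,164,60,400),g(t,176,138,90,400)]); 
b=np.hstack([g(s,290,258,72,200),g(s,205,148,104,200)]); 
b2=np.hstack([b,np.zeros((200,400,3),np.uint8)])
cv2.imwrite("pics/crop1.png",np.vstack([a,b2]))
E
```

```text
(no output)
```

View pics/crop1.png

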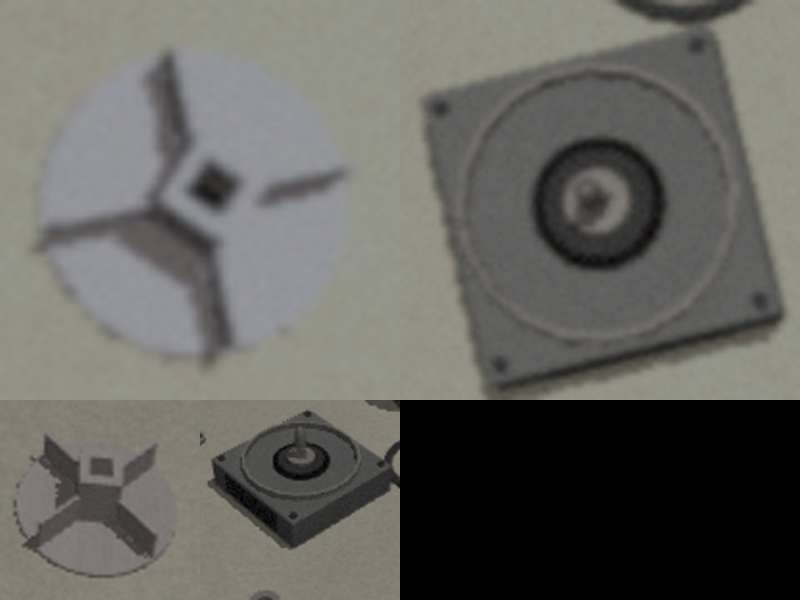

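Crop shows the silver impeller: disc centre at top px (361,194), bore about (364,192), paddle tips at (357,172), (384,190), (338,201), (364,218). The fan's ring centre is at about (220.8,184). The silver one is a match.

```bash
python3 - <<'E'
from h import *
c=eyes.capture("top"); s=eyes.capture("side"); A=lambda u,v,z:px2w(c,332+u*.15-.42,164+v*.15-.42,z); F=lambda u,v,z:px2w(c,176+(u-400)*.225-.39,138+v*.225-.39,z)
print("disc c",A(195,200,4),"L/R",A(38,200,4),A(352,200,4),"bore",A(214,187,55))
T=[A(*p,36) for p in((167,52),(348,172),(40,245),(212,362))]
for p in T: print("tip",p.round(1))
for a,b in((0,3),(1,2)):
    d=T[a]-T[b]; print(np.hypot(*d[:2]),np.degrees(np.arctan2(d[1],d[0])),(T[a]+T[b])/2)
print("ring c",F(599,204,60),F(463,204,60),F(735,204,60),"flange",F(599,203,62),"tip",F(590,190,110))
print("corners",[F(*p,50).round(1) for p in((424,99),(713,27),(783,315),(494,388))])
S=lambda u,v,z:px2w(s,205+(u-200)*.52,148+(v-400)*.52,z)
print("side tip",S(300,427,110),"flange",S(301,456,62))
S=lambda u,v,z:px2w(s,290+u*.36,258+(v-400)*.36,z)
print("side bore",S(102,467,55))
print("disc L,R",S(12,512,4),S(177,510,4))
E
```

```text
disc c [ 552.00255983 -200.32367412    4.        ] L/R [ 551.02425166 -133.12867549    4.        ] [ 552.97927921 -267.40954737    4.        ] bore [ 550.93819262 -200.09724894   55.        ]
tip [ 610.4 -183.5   36. ]
tip [ 560.6 -259.1   36. ]
tip [ 528.  -130.7   36. ]
tip [ 480.  -202.4   36. ]
131.72394462097577 8.240856087923541 [ 545.19823424 -192.94404213   36.        ]
132.5484880226601 -75.7463490990711 [ 544.29063212 -194.88485288   36.        ]
ring c [567.12264583 194.56735009  60.        ] [565.92051974 279.17964613  60.        ] [568.32221838 110.13478593  60.        ] flange [567.4541376  194.28895748  62.        ] tip [568.13250552 192.77935074 110.        ]
corners [array([633.7, 308.2,  50. ]), array([682.1, 127.3,  50. ]), array([500.6,  79.6,  50. ]), array([452.5, 258.1,  50. ])]
side tip [571.66951969 194.30200293 110.        ] flange [569.36732945 189.32267793  62.        ]
side bore [ 552.28032205 -204.49878784   55.        ]
disc L,R [ 487.07419067 -178.9722441     4.        ] [ 608.23275695 -238.05020933    4.        ]
```

Call:
{"op": "move_arm", "data": {"rows": [[[-521,587,0,2,1],[-521,587,0,2,1],[-521,587,0,2,1],[-521,587,0,2,1],[-521,587,0,2,1],[-521,587,0,2,1],[-521,587,0,2,1],[-521,587,0,2,1],[-521,587,0,2,1],[-521,587,0,2,1],[-521,587,0,2,1],[-521,587,0,2,1]]]}}

```text
time_s: 1.7
eef_pos: [535.6, -172.6, 239.1]
ee_rot: [0.0, 0.877, 0.481, -0.0]
force: [0.8, 0.8, -0.3]
grip_width: 1.001
```

Call:
{"op": "move_arm", "data": {"rows": [[[0,0,0,0,1],[0,0,0,0,1],[0,0,0,0,1]]]}}

```text
time_s: 2.08
eef_pos: [535.4, -171.3, 239.5]
ee_rot: [0.0, 0.876, 0.482, -0.0]
force: [-1.1, -0.1, -0.2]
grip_width: 1.001
```

```bash
python3 - <<'E'
from h import *
c=eyes.capture("wrist"); s=sense(); print(s["time_s"],s["eef_pos"],s["joints"]); M=rot(s["ee_rot"]); print(M.round(3))
print({k:v for k,v in c.items() if k!="color"}, Rm(c).round(3))
print("pred",w2px(c,[551.5,-201,55]),w2px(c,[551.5,-201,4]))
cv2.imwrite("pics/w1.png",c["color"])
E
```

```text
2.125 [ 535.42861436 -171.36979285  239.59515886] [-5.17908524e-01  3.94913961e-01  1.38198760e+00 -5.13576200e-04
  1.36434160e+00 -1.52338735e+00]
[[ 0.536  0.844  0.   ]
 [ 0.844 -0.536 -0.001]
 [-0.     0.    -1.   ]]
{'vertical_fov': 70.65692039960261, 'cx': 278.2437617211794, 'cy': 207.625660050607, 'xyz': array([ 478.27042266, -133.91945436,  373.69572312]), 'attitude': array([0.12070226, 0.86794956, 0.477228  , 0.06593908])} [[ 0.536  0.813  0.23 ]
 [ 0.844 -0.515 -0.147]
 [-0.001  0.272 -0.962]]
pred [262.98464416 214.05960545] [264.9722309 202.4665493]
```

View pics/w1.png

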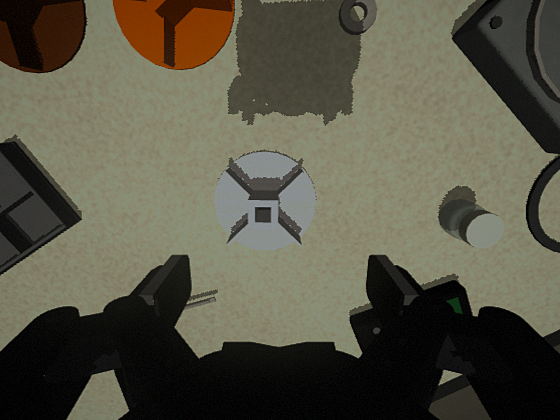

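The wrist view shows the silver impeller with its bore at (263,214), which is exactly the predicted pixel. Now I'll measure the bore's direction.

```bash
python3 - <<'E'
from h import *
c=eyes.capture("wrist"); s=sense(); M=rot(s["ee_rot"])
im=c["color"]; x0,y0=245,196
g=cv2.resize(im[y0:y0+38,x0:x0+38],None,fx=8,fy=8,interpolation=cv2.INTER_CUBIC); cv2.imwrite("pics/w1c.png",cv2.resize(g,(600,600)))
gr=cv2.cvtColor(g,cv2.COLOR_BGR2GRAY); print(gr.min(),gr.max(),gr[(214-y0)*8,(263-x0)*8])
_,b=cv2.threshold(gr,0,255,cv2.THRESH_BINARY_INV+cv2.THRESH_OTSU)
for q in cv2.findContours(b,cv2.RETR_LIST,cv2.CHAIN_APPROX_NONE)[0]:
    if cv2.contourArea(q)<2000: continue
    r=cv2.minAreaRect(q); P=cv2.boxPoints(r)/8+[x0-.44,y0-.44]
    W=np.array([px2w(c,*p,55) for p in P]); d=W[1]-W[0]
    print(r,P.mean(0),W.mean(0).round(1),[np.hypot(*(W[i]-W[i-1])[:2]).round(1) for i in range(4)],"ang",np.degrees(np.arctan2(d[1],d[0]))%90)
for u,v in((229,161),(302,163),(299,243),(229,243)):
    w=px2w(c,u,v,36); e=w[:2]-[551.5,-201]; print(w.round(1),np.hypot(*e),(np.degrees(np.arctan2(e[1],e[0]))-45)%90)
print("tool yaw",np.degrees(np.arctan2(M[1,0],M[0,0])))
E
```

```text
15 170 54
((12.0, 184.0), (108.0, 24.0), 90.0) [246.06 218.56] [ 545.9 -220.2   55. ] [np.float64(16.0), np.float64(3.4), np.float64(16.0), np.float64(3.4)] ang 57.618180467995856
((143.99996948242188, 148.99998474121094), (129.99996948242188, 121.99998474121094), -0.0) [262.55999619 214.18499785] [ 551.5 -201.6   55. ] [np.float64(18.4), np.float64(18.0), np.float64(18.2), np.float64(18.0)] ang 56.34955743486776
((283.0, 162.5), (161.0, 40.0), 90.0) [279.935  215.8725] [ 563.7 -186.2   55. ] [np.float64(23.8), np.float64(5.6), np.float64(23.8), np.float64(5.7)] ang 57.61721252639667
((159.48646545410156, 17.581073760986328), (262.5451354980469, 69.04756927490234), 9.462323188781738) [264.49580818 197.75763422] [ 536.8 -189.3   55. ] [np.float64(36.5), np.float64(9.8), np.float64(36.2), np.float64(9.9)] ang 46.8560256830263
[ 482.7 -203.2   36. ] 68.87855515891388 46.815421897634195
[ 529.  -134.4   36. ] 70.29168731538496 63.70936523215158
[ 610.7 -188.1   36. ] 60.59191088411276 57.2727622587126
[ 564.7 -260.6   36. ] 61.081922145510006 57.51062612836921
tool yaw 57.61139804378381
```

View pics/w1c.png

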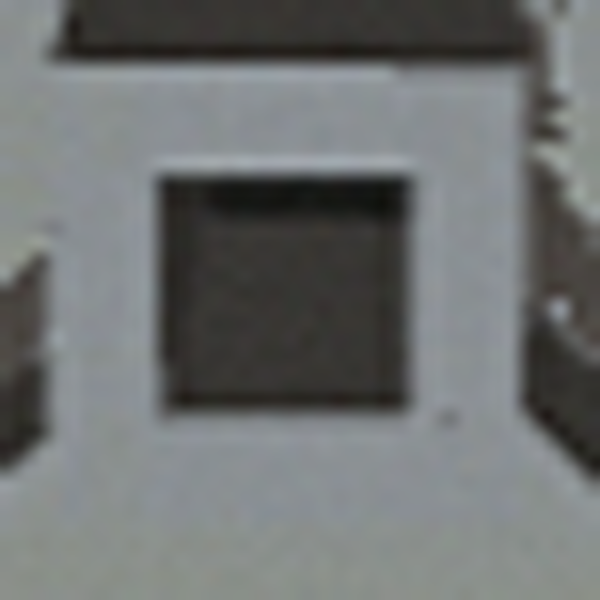

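The bore is square with the tool to about 1°, centred at (551.5,-201.5). Close crop: clean aluminium boss, bore centred at about (285,290) of 600. Now I'll centre over it and go down.

Call:
{"op": "move_arm", "data": {"rows": [[[-17,30,40,0,1],[-17,30,90,0,1],[-17,30,130,0,1],[-17,30,130,0,1],[-17,30,130,0,1],[-17,30,130,0,1]]]}}

```text
time_s: 2.92
eef_pos: [552.5, -202.3, 111.7]
ee_rot: [0.002, 0.876, 0.482, 0.001]
force: [-0.6, -0.6, 0.7]
grip_width: 1.0
```

```bash
python3 - <<'E'
from h import *
s=sense(); M=rot(s["ee_rot"]); print(s["eef_pos"],"to go", M.T@(np.array([551.5,-201.5,21])-s["eef_pos"]))
E
```

```text
[ 552.51719831 -202.29551733  111.73213502] to go [ 0.16954638 -1.64589003 90.72623747]
```

Call:
{"op": "move_arm", "data": {"rows": [[[0,-1,45,0,1],[0,-1,80,0,1],[0,-1,90,0,1],[0,-1,90,0,1],[0,-1,90,0,1],[0,-1,90,0,-1],[0,-1,90,0,-1],[0,-1,90,0,-1],[0,-1,90,0,-1],[0,-1,90,0,-1],[0,-1,90,0,-1]]], "squeeze": 40}}

```text
time_s: 4.3
eef_pos: [552.1, -202.1, 22.2]
ee_rot: [0.002, 0.876, 0.482, 0.001]
force: [-0.4, -0.4, 6.4]
grip_width: 0.395
```

```bash
python3 - <<'E'
from h import *
s=sense(); M=rot(s["ee_rot"]); print(s["eef_pos"],s["grip_width"],s["force"],s["wrist_torque"])
E
```

```text
[ 552.14474758 -202.147099     22.15051025] 0.39508603479849347 [-0.41113376 -0.3989494   6.38375872] [ 0.09759575  0.16930023 -0.01757174]
```

Call:
{"op": "move_arm", "data": {"rows": [[[0,0,-60,0,-1],[0,0,-120,0,-1],[40,-35,-138,0,-1],[95,-85,-138,0,-1],[140,-130,-138,0,-1],[185,-170,-138,0,-1],[230,-210,-138,0,-1],[275,-255,-138,0,-1],[320,-295,-138,0,-1],[343,-319,-138,0,-1],[343,-319,-138,0,-1],[343,-319,-138,0,-1]]]}}

```text
time_s: 5.8
eef_pos: [465.6, 258.3, 157.9]
ee_rot: [0.002, 0.876, 0.482, 0.0]
force: [0.5, -0.9, -3.7]
grip_width: 0.393
```

Call:
{"op": "move_arm", "data": {"rows": [[[0,0,0,0,-1],[0,0,0,0,-1]]]}}

```text
time_s: 6.05
eef_pos: [465.9, 257.4, 157.8]
ee_rot: [0.002, 0.877, 0.481, 0.0]
force: [0.6, -0.4, -2.9]
grip_width: 0.396
```

```bash
python3 - <<'E'
from h import *
c=eyes.capture("wrist"); s=sense(); M=rot(s["ee_rot"]); print(s["eef_pos"],s["grip_width"],s["force"],s["joints"])
P=[w2px(c,p) for p in([568,194,110],[568,194,62],[568,194,60])]; print(P)
cv2.imwrite("pics/w2.png",c["color"]); np.save("w2.npy",c,allow_pickle=True)
u,v=P[1].astype(int); k=c["color"][max(v-70,0):v+70,max(u-90,0):u+90]; print(max(v-70,0),max(u-90,0))
cv2.imwrite("pics/w2c.png",np.vstack([cv2.resize(k,None,fx=2.2,fy=2.2,interpolation=cv2.INTER_CUBIC)]))
a=cv2.resize(c["color"],(400,300)); b=cv2.resize(k,None,fx=4.4,fy=4.4,interpolation=cv2.INTER_CUBIC); b=b[:600,:]; cv2.imwrite("pics/w2v.png",b[:, :800])
print(b.shape)
E
```

```text
[465.89906031 257.61741658 157.85553802] 0.3983768763627926 [ 0.1305564   0.95120539 -3.63798193] [ 0.28682565  0.40605091  1.58954538 -0.00450322  1.14481976 -0.71599926]
[array([278.84791712, 379.34625556]), array([278.86270637, 335.93963968]), array([278.86321485, 334.44726101])]
265 188
(600, 792, 3)
```

View pics/w2v.png

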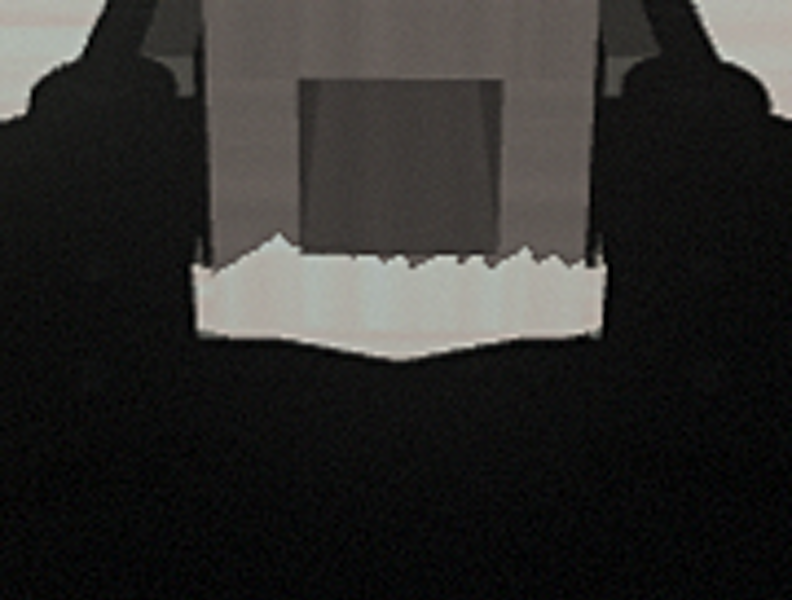

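The view shows only the held impeller's boss: the camera looks toward tool −y. I'll pass over to the other side, where the spindle comes into sight.

Call:
{"op": "move_arm", "data": {"rows": [[[0,60,-4,0,-1],[0,120,-4,0,-1],[0,180,-4,0,-1],[0,240,-4,0,-1],[0,240,-4,0,-1],[0,240,-4,0,-1],[0,240,-4,0,-1],[0,240,-4,0,-1]]]}}

```text
time_s: 7.1
eef_pos: [668.0, 129.6, 163.3]
ee_rot: [0.002, 0.876, 0.482, 0.0]
force: [0.1, -0.1, -3.4]
grip_width: 0.394
```

```bash
python3 - <<'E'
from h import *
c=eyes.capture("wrist"); s=sense(); M=rot(s["ee_rot"]); print(s["eef_pos"],s["grip_width"],s["force"],s["joints"])
P=[w2px(c,p) for p in([568,194,110],[568,194,62],[568,194,60])]; print(P)
np.save("w3.npy",c,allow_pickle=True)
u,v=P[1].astype(int); x0,y0=max(u-50,0),max(v-40,0); k=c["color"][y0:y0+75,x0:x0+100]; print(x0,y0)
cv2.imwrite("pics/w3v.png",cv2.resize(k,None,fx=8,fy=8,interpolation=cv2.INTER_CUBIC))
E
```

```text
[668.09244165 129.47834574 163.22733095] 0.39122395727404663 [ 0.64274306 -0.61708058 -3.90916182] [ 0.02103304  0.71976282  1.06052203 -0.00372799  1.3587094  -0.98366663]
[array([278.25298273,  29.31127734]), array([278.37514304,  49.5565588 ]), array([278.3790906 ,  50.21077727])]
228 9
```

View pics/w3v.png

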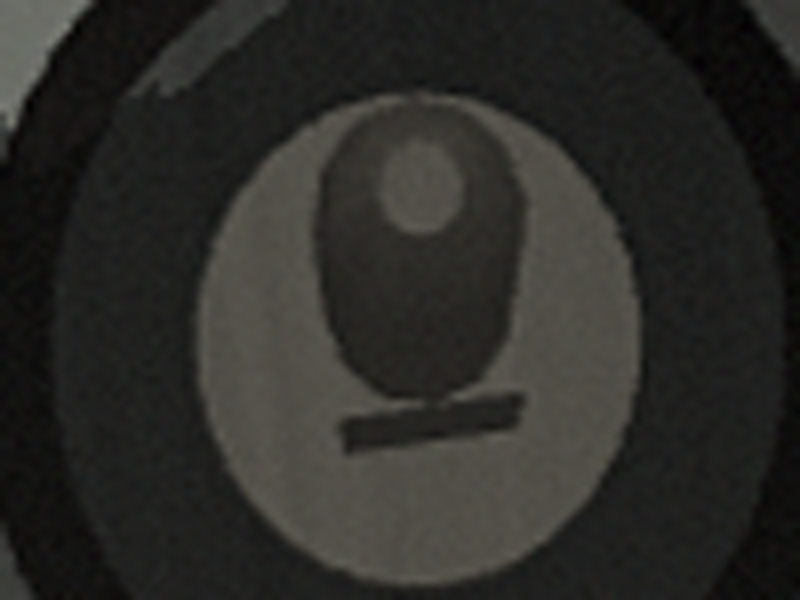

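The spindle is plainly seen: cone top at crop (421,187), flange centre at (418,337), and one face of the square drive with its top edge from (340,425) to (522,397).

```bash
python3 - <<'E'
from h import *
c=np.load("w3.npy",allow_pickle=True).item(); s=sense(); M=rot(s["ee_rot"])
W=lambda u,v,z:px2w(c,228+u/8-.44,9+v/8-.44,z)
print("flange",W(418,337,62),[W(*p,62).round(1) for p in((196,337),(640,337),(418,92),(418,584))]); print("tip",W(421,187,110))
a,b=W(338,426,78),W(523,397,78); d=b-a; print(a,b,np.hypot(*d[:2]),"sq",np.degrees(np.arctan2(d[1],d[0]))%90)
a,b=W(345,453,62),W(523,428,62); d=b-a; print(a,b,np.hypot(*d[:2]),"sq",np.degrees(np.arctan2(d[1],d[0]))%90)
print("tool",np.degrees(np.arctan2(M[1,0],M[0,0])),"togo",M.T@(np.array([567.5,194,155])-s["eef_pos"]))
E
```

```text
flange [569.1675083 194.4773888  62.       ] [array([558.5, 177.7,  62. ]), array([579.8, 211.3,  62. ]), array([552.8, 204.8,  62. ]), array([586.5, 183.5,  62. ])]
tip [569.6854165  194.21571987 110.        ]
[574.09203485 183.32291822  78.        ] [580.55847935 197.65153054  78.        ] 15.720179252562309 sq 65.71053692563586
[573.64828822 183.80889787  62.        ] [580.54113986 198.52252348  62.        ] 16.24814397095828 sq 64.89844879168975
tool 57.609550445401425 togo [   0.61036846 -119.53869951    7.72650825]
```

Call:
{"op": "move_arm", "data": {"rows": [[[0,-50,0,-0.7,-1],[1,-95,0,-1.3,-1],[1.6,-117.6,0,-1.3,-1],[1.6,-117.6,8,-1.3,-1],[1.6,-117.6,16,-1.3,-1],[1.6,-117.6,19,-1.3,-1],[1.6,-117.6,19,-1.3,-1],[1.6,-117.6,19,-1.3,-1]]]}}

```text
time_s: 8.15
eef_pos: [570.0, 193.6, 143.8]
ee_rot: [0.002, 0.842, 0.54, 0.0]
force: [0.7, -0.2, -3.9]
grip_width: 0.392
```

```bash
cat > st.py <<'E'
from h import *
s=sense(); M=rot(s["ee_rot"]); print(s["time_s"],s["eef_pos"],s["grip_width"],"F",s["force"].round(1),s["wrist_torque"].round(2),"yaw",np.degrees(np.arctan2(M[1,0],M[0,0])),"tilt",M[:,2].round(4),"j6",s["joints"][5])
print("togo",M.T@(np.array([569.6,193.9,84.2])-s["eef_pos"]))
E
python3 st.py
```

```text
8.15 [569.97777934 193.57227407 143.82028999] 0.39156900680695256 F [ 0.7 -0.2 -3.9] [ 0.01 -0.03  0.  ] yaw 65.39136450845045 tilt [ 0.003  -0.0036 -1.    ] j6 -1.005129975226894
togo [ 0.26148574 -0.72898951 59.61735737]
```

Call:
{"op": "move_arm", "data": {"rows": [[[0.2,-0.5,6,0,-1],[0.2,-0.5,12,0,-1],[0.2,-0.5,18,0,-1],[0.2,-0.5,24,0,-1],[0.2,-0.5,30,0,-1],[0.2,-0.5,30,0,-1],[0.2,-0.5,30,0,-1]]]}}

```text
time_s: 9.02
eef_pos: [569.9, 193.8, 114.1]
ee_rot: [0.002, 0.842, 0.54, 0.0]
force: [-0.0, -0.1, -3.0]
grip_width: 0.391
```

```bash
python3 st.py
```

```text
9.025 [569.85291156 193.84290196 114.0511105 ] 0.39095420352452664 F [-0.  -0.1 -3. ] [-0.02 -0.01  0.01] yaw 65.39024173323025 tilt [ 0.0034 -0.0035 -1.    ] j6 -1.0043267047521816
togo [-2.86971492e-04 -3.90368694e-01  2.98496840e+01]
```

Call:
{"op": "move_arm", "data": {"rows": [[[0,0,5,0,-1],[0,0,10,0,-1],[0,0,13,0,-1],[0,0,15,0,-1],[0,0,16,0,-1],[0,0,16.5,0,-1],[0,0,16.5,0,-1]]]}}

```text
time_s: 9.9
eef_pos: [569.9, 193.8, 97.6]
ee_rot: [0.002, 0.842, 0.54, 0.001]
force: [0.2, -0.1, -4.1]
grip_width: 0.394
```

```bash
python3 st.py
```

```text
9.9 [569.92570192 193.8144274   97.599982  ] 0.3935192379523127 F [ 0.2 -0.1 -4.1] [ 0.04 -0.03  0.03] yaw 65.39034010493168 tilt [ 0.0035 -0.0035 -1.    ] j6 -1.0042292381667794
togo [-0.03464602 -0.39406083 13.39837444]
```

The bore has gone past the drive's top (2.6 mm below the hanging height) with no contact force. I'll keep lowering to just above the flange.

Call:
{"op": "move_arm", "data": {"rows": [[[0,0,4,0,-1],[0,0,8,0,-1],[0,0,10,0,-1],[0,0,12,0,-1],[0,0,12.5,0,-1],[0,0,13,0,-1],[0,0,13,0,-1]]]}}

```text
time_s: 10.78
eef_pos: [570.0, 193.8, 84.6]
ee_rot: [0.002, 0.842, 0.54, 0.001]
force: [0.0, 0.0, -2.8]
grip_width: 0.393
```

```bash
python3 st.py
```

```text
10.775 [569.99514115 193.76135698  84.62319474] 0.3928456996173972 F [ 0.   0.  -2.8] [-0.04 -0.01 -0.03] yaw 65.39134381407169 tilt [ 0.0036 -0.0035 -1.    ] j6 -1.0042135860844943
togo [-0.03776909 -0.41896568  0.42129973]
```

Call:
{"op": "move_arm", "data": {"rows": [[[0,0,0.5,0,-1],[0,0,1,0,-1],[0,0,1,0,-1],[0,0,1,0,0.3],[0,0,1,0,0.3],[0,0,1,0,0.3],[0,0,1,0,0.3]]]}}

```text
time_s: 11.65
eef_pos: [570.0, 193.8, 83.7]
ee_rot: [0.002, 0.842, 0.54, 0.001]
force: [-0.2, -0.3, 0.3]
grip_width: 0.65
```

```bash
python3 st.py
```

```text
11.65 [570.04428352 193.76740511  83.72054736] 0.6500990603815585 F [-0.2 -0.3  0.3] [-0.01  0.03  0.01] yaw 65.38877972968248 tilt [ 0.0037 -0.0034 -1.    ] j6 -1.0042026619474542
togo [-0.06523188 -0.45682635 -0.48155848]
```

Weight is off the hand at exactly the home height. Regrip lightly and turn clockwise.

Call:
{"op": "move_arm", "data": {"rows": [[[0,-0.4,0,0,-1],[0,-0.4,0,0,-1],[0,-0.4,0,0,-1],[0,-0.4,0,1,-1],[0,-0.4,0,2.4,-1],[0,-0.4,0,3.8,-1],[0,-0.4,0,5.2,-1],[0,-0.4,0,6.6,-1],[0,-0.4,0,8,-1],[0,-0.4,0,9,-1],[0,-0.4,0,10,-1],[0,-0.4,0,10,-1]]], "squeeze": 20}}

```text
time_s: 13.15
eef_pos: [569.3, 193.5, 83.6]
ee_rot: [0.002, 0.999, 0.047, 0.001]
force: [-2.1, -3.9, 1.0]
grip_width: 0.397
```

```bash
python3 st.py
```

```text
13.15 [569.32650825 193.54625933  83.57003914] 0.39651620987232544 F [-2.1 -3.9  1. ] [-0.63  0.49  0.02] yaw 5.443280867103246 tilt [ 0.0025 -0.0042 -1.    ] j6 0.042402295763926526
togo [ 0.30711343 -0.32342418 -0.63076068]
```

Call:
{"op": "move_arm", "data": {"rows": [[[0,0.4,0,1,-1],[0,0.4,0,2.4,-1],[0,0.4,0,3.8,-1],[0,0.4,0,5.2,-1],[0,0.4,0,6.6,-1],[0,0.4,0,8,-1],[0,0.4,0,9.4,-1],[0,0.4,0,10.8,-1],[0,0.4,0,12.2,-1],[0,0.4,0,13.4,-1],[0,0.4,0,14,-1],[0,0.4,0,14,-1]]]}}

```text
time_s: 14.65
eef_pos: [568.7, 193.3, 83.4]
ee_rot: [0.001, 0.775, -0.632, 0.002]
force: [-4.2, -0.5, 2.1]
grip_width: 0.395
```

```bash
python3 st.py
```

```text
14.65 [568.7336685  193.28729831  83.40003742] 0.3946891724439618 F [-4.2 -0.5  2.1] [-0.08  0.99  0.08] yaw -78.40923116013151 tilt [ 8.0e-04 -4.1e-03 -1.0e+00] j6 1.5053341618081257
togo [-0.42276589 -0.97170057 -0.80183586]
```

Call:
{"op": "move_arm", "data": {"rows": [[[0,0,0,1,-1],[0,0,0,2.4,-1],[0,0,0,3.8,-1],[0,0,0,5.2,-1],[0,0,0,6.6,-1],[0,0,0,8,-1],[0,0,0,9.4,-1],[0,0,0,10,-1],[0,0,0,10,-1]]]}}

```text
time_s: 15.78
eef_pos: [568.5, 193.6, 83.4]
ee_rot: [-0.001, -0.356, 0.934, -0.002]
force: [-4.9, 0.3, 1.8]
grip_width: 0.395
```

```bash
python3 st.py
```

```text
15.775 [568.46366268 193.61683652  83.3623843 ] 0.3954445749822148 F [-4.9  0.3  1.8] [0.15 0.8  0.02] yaw -138.24420207735966 tilt [ 1.0e-04 -3.6e-03 -1.0e+00] j6 2.5496828057647574
togo [-1.03433015 -0.54786304 -0.83848158]
```

Call:
{"op": "move_arm", "data": {"rows": [[[0,0,0,0,1],[0,0,0,0,1],[0,0,0,0,1],[0,0,0,0,1],[0,0,-20,0,1],[0,0,-40,0,1],[0,0,-40,0,1],[0,0,-40,-1,1],[0,0,-40,-2.5,1],[0,0,-40,-4,1],[0,0,-40,-5,1],[0,0,-40,-5,1]]]}}

```text
time_s: 17.27
eef_pos: [568.1, 193.7, 122.4]
ee_rot: [-0.002, -0.586, 0.811, -0.001]
force: [-0.5, 0.3, -1.0]
grip_width: 1.005
```

Call:
{"op": "move_arm", "data": {"rows": [[[0,0,0,-1.6,1],[0,0,0,-3.2,1],[0,0,0,-4.8,1],[0,0,0,-6.4,1],[0,0,0,-8,1],[0,0,0,-9.6,1],[0,0,0,-11.2,1],[0,0,0,-12.8,1],[0,0,0,-14.4,1],[0,0,0,-16,1],[0,0,0,-17.6,1],[0,0,0,-18,1]]]}}

```text
time_s: 18.77
eef_pos: [567.9, 193.6, 121.7]
ee_rot: [0.002, 1.0, -0.003, -0.001]
force: [-0.1, 0.7, -0.4]
grip_width: 1.001
```

```bash
python3 st.py
```

```text
18.775 [567.94083853 193.62104129 121.7467119 ] 1.0005724530800204 F [-0.1  0.7 -0.4] [-0.    0.05  0.  ] yaw -0.2897970805130664 tilt [-0.0019 -0.004  -1.    ] j6 0.14172927002041233
togo [ 1.72825436 -0.43605398 37.54209907]
```

```bash
python3 - <<'E'
from h import *
c=eyes.capture("wrist"); s=eyes.capture("side")
u,v=w2px(s,[569,194,80]).astype(int)
cv2.imwrite("pics/v8.png",np.hstack([cv2.resize(c["color"],(400,300)),cv2.resize(s["color"][v-45:v+45,u-60:u+60],(400,300),interpolation=cv2.INTER_CUBIC)]))
for h in (0,16):print("boss top px",w2px(c,[569,194,117+h]),"disc", w2px(s,[569,194,62+h])-[u-60,v-45])
E
```

```text
boss top px [278.28586652 263.00931304] disc [60.69282755 50.22432406]
boss top px [278.24693695 278.76730581] disc [60.51798452 45.69099568]
```

View pics/v8.png

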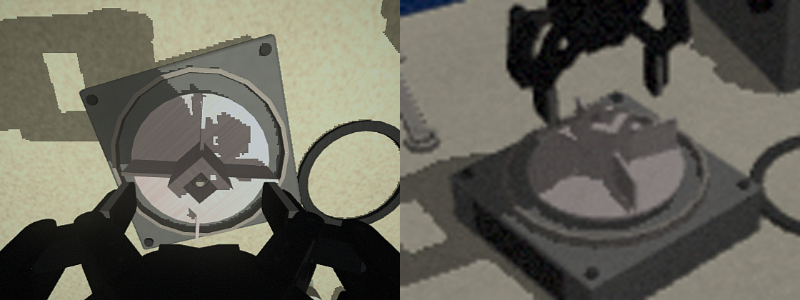

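The impeller sits low inside the ring: wrist view boss at (200,183), side view disc centred at about (605,165), level. The spindle tip shows in the bore. Boss is about 45° to the tool, as expected. I'll continue the rewind.

Call:
{"op": "move_arm", "data": {"rows": [[[0,0,0,-1.6,1],[0,0,0,-3.2,1],[0,0,0,-4.8,1],[0,0,0,-6.4,1],[0,0,0,-8,1],[0,0,0,-9.6,1],[0,0,0,-11.2,1],[0,0,0,-12.8,1],[0,0,0,-14.4,1],[0,0,0,-16,1],[0,0,0,-17.6,1],[0,0,0,-18,1]]]}}

```text
time_s: 20.38
eef_pos: [567.8, 193.6, 121.4]
ee_rot: [0.0, 0.591, 0.807, -0.002]
force: [-0.0, -1.0, -0.2]
grip_width: 1.0
```

Call:
{"op": "move_arm", "data": {"rows": [[[0,0,0,-1.5,1],[0,0,0,-3,1],[0,0,0,-4,1],[0,0,0,-4,1],[0,0,0,-4,1]]]}}

```text
time_s: 21.0
eef_pos: [567.8, 193.6, 121.2]
ee_rot: [-0.0, 0.411, 0.911, -0.002]
force: [0.6, 0.3, 0.6]
grip_width: 1.001
```

```bash
sed -i 's/569.6,193.9,84.2/569.2,194.1,84/' st.py; python3 st.py
```

```text
21.0 [567.75777058 193.56756473 121.22177589] 1.0009167291502297 F [0.6 0.3 0.6] [ 0.05 -0.04  0.04] yaw 131.41212163487234 tilt [-0.0026 -0.0041 -1.    ] j6 -2.156909864141292
togo [-0.50473787  1.60694504 37.21541456]
```

Call:
{"op": "move_arm", "data": {"rows": [[[-0.5,1.5,12,0,1],[-0.5,1.5,24,0,1],[-0.5,1.5,34,0,1],[-0.5,1.5,37,0,1],[-0.5,1.5,37,0,1],[-0.5,1.5,37,0,-1],[-0.5,1.5,37,0,-1],[-0.5,1.5,37,0,-1],[-0.5,1.5,37,0,-1],[-0.5,1.5,37,0,-1],[-0.5,1.5,37,0,-1]]], "squeeze": 20}}

```text
time_s: 22.38
eef_pos: [569.3, 194.0, 84.4]
ee_rot: [-0.0, 0.411, 0.911, -0.002]
force: [1.2, -0.3, 1.5]
grip_width: 0.393
```

```bash
python3 st.py
```

```text
22.375 [569.26033345 194.03211397  84.39783998] 0.39337426588673263 F [ 1.2 -0.3  1.5] [ 0.03 -0.05 -0.01] yaw 131.40921387872 tilt [-0.0022 -0.004  -1.    ] j6 -2.1560979275649483
togo [0.09144802 0.00135171 0.39769425]
```

Call:
{"op": "move_arm", "data": {"rows": [[[0,0,0,1,-1],[0,0,0,2.4,-1],[0,0,0,3.8,-1],[0,0,0,5.2,-1],[0,0,0,6.6,-1],[0,0,0,8,-1],[0,0,0,9.4,-1],[0,0,0,10.8,-1],[0,0,0,12.2,-1],[0,0,0,13.4,-1],[0,0,0,14,-1],[0,0,0,14,-1]]]}}

```text
time_s: 23.88
eef_pos: [569.0, 193.7, 84.3]
ee_rot: [0.002, 0.915, 0.402, -0.002]
force: [-2.3, -3.4, 2.6]
grip_width: 0.395
```

```bash
python3 st.py
```

```text
23.875 [569.03803219 193.71941107  84.33708085] 0.39502589463022086 F [-2.3 -3.4  2.6] [-0.4   0.28 -0.02] yaw 47.44551007708451 tilt [-0.0029 -0.0046 -1.    ] j6 -0.6906586221315042
togo [ 0.39169401 -0.13840612  0.33485005]
```

Call:
{"op": "move_arm", "data": {"rows": [[[0,0,0,1,-1],[0,0,0,2.4,-1],[0,0,0,3.8,-1],[0,0,0,5.2,-1],[0,0,0,6.6,-1],[0,0,0,8,-1],[0,0,0,9.4,-1],[0,0,0,10.8,-1],[0,0,0,12.2,-1],[0,0,0,13.4,-1],[0,0,0,14,-1],[0,0,0,14,-1]]]}}

```text
time_s: 25.38
eef_pos: [568.7, 193.6, 84.2]
ee_rot: [0.003, 0.95, -0.313, -0.001]
force: [-4.6, -3.2, 3.1]
grip_width: 0.395
```

```bash
python3 st.py
```

```text
25.375 [568.66976956 193.56282422  84.20017654] 0.39547245368971407 F [-4.6 -3.2  3.1] [-0.48  0.59 -0.03] yaw -36.45216858213893 tilt [-0.004 -0.005 -1.   ] j6 0.7736576534095179
togo [ 0.10738349 -0.74838031  0.19536756]
```

Call:
{"op": "move_arm", "data": {"rows": [[[0,0,0,1,-1],[0,0,0,2.4,-1],[0,0,0,3.8,-1],[0,0,0,5.2,-1],[0,0,0,6.6,-1],[0,0,0,8,-1],[0,0,0,9,-1],[0,0,0,9,-1],[0,0,0,9,-1]]]}}

```text
time_s: 26.5
eef_pos: [568.4, 193.7, 84.1]
ee_rot: [-0.003, -0.705, 0.709, -0.0]
force: [-5.0, -0.4, 2.4]
grip_width: 0.394
```

```bash
python3 st.py
```

```text
26.5 [568.44012284 193.72381615  84.13594531] 0.39369522504662774 F [-5.  -0.4  2.4] [-0.11  0.62 -0.12] yaw -90.2802616828277 tilt [-0.0046 -0.0048 -1.    ] j6 1.7132179549504007
togo [-0.38054683 -0.75863516  0.13063502]
```

Call:
{"op": "move_arm", "data": {"rows": [[[0,0,0,0,1],[0,0,0,0,1],[0,0,0,0,1],[0,0,0,0,1],[0,0,0,0,1],[0,0,-15,0,1],[0,0,-50,0,1],[0,0,-90,0,1],[0,50,-130,0,1],[0,100,-130,0,1],[0,150,-130,0,1],[0,150,-130,0,1]]]}}

```text
time_s: 28.0
eef_pos: [416.7, 195.4, 216.2]
ee_rot: [-0.003, -0.706, 0.708, -0.0]
force: [0.5, -0.1, 0.1]
grip_width: 1.002
```

```bash
python3 - <<'E'
from h import *
st=sense(); print(st["time_s"],st["eef_pos"],rot(st["ee_rot"]).round(2).tolist())
c=eyes.capture("wrist"); s=eyes.capture("side"); t=eyes.capture("top"); np.save("fin.npy",[c,s,t],allow_pickle=True)
print(w2px(c,[569,194,117]),w2px(s,[569,194,80]))
u,v=w2px(s,[569,194,80]).astype(int)
cv2.imwrite("pics/v9.png",np.vstack([np.hstack([cv2.resize(c["color"],(400,300)),cv2.resize(s["color"][v-45:v+45,u-60:u+60],(400,300),interpolation=cv2.INTER_CUBIC)]),np.hstack([cv2.resize(t["color"],(400,300)),cv2.resize(s["color"],(400,300))])]))
E
```

```text
28.0 [416.73035022 195.36333822 216.18084026] [[-0.0, -1.0, -0.0], [-1.0, 0.0, -0.0], [0.0, 0.0, -1.0]]
[279.28510729  -2.1729876 ] [256.49589884 171.11835843]
```

View pics/v9.png

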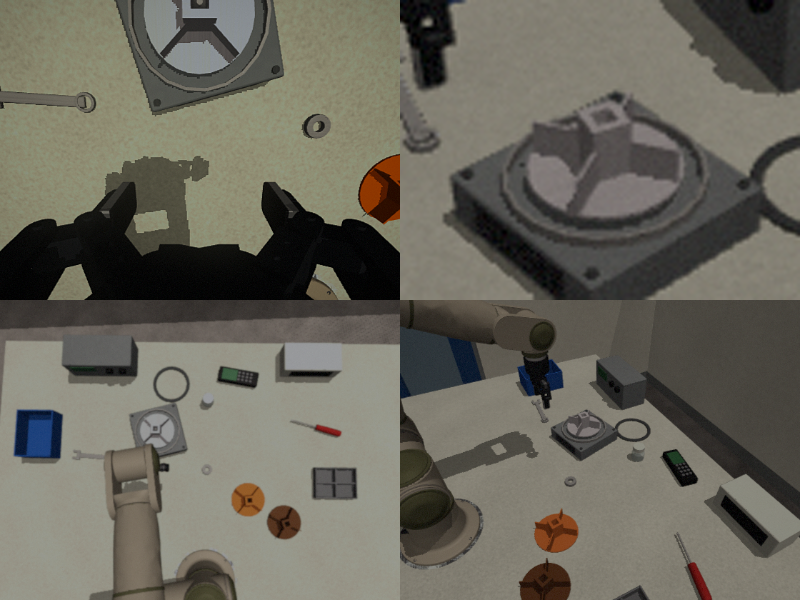

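The final view shows the impeller level inside the ring. In the side crop the boss top is at row 35 of 90; home predicts about 34.6 and hanging predicts about 30. The bystanders have not moved. Handing in.

```bash
python3 -c "
from h import *
print(ctrl.finish_job(), sense()['time_s'])"
```

```text
the job is handed in; nothing more can be done
the job is handed in; nothing more can be done
```

The aluminium impeller is home on the fan spindle and was spun through about 425° clockwise. It was left at rest on the spindle with the gripper well clear. The job was handed in at about 28 s of the 72 s allowed.

- **Fit:** I read the square drive's direction from the wrist camera and pre-turned the bore to match. It dropped past the drive on the first try, so no turning search by feel was needed. No contact force showed on the way down, and the weight came off the hand at the expected home height.
- **Spin:** The spin took two hand strokes in the same direction, about 204° and 222°, with a regrip between them because of the last joint's range. The sideways force peaked at about 5–6 N. The torque about the spindle was about 0.1 N m or less, so it turned freely.
- **Last checks:** The side view puts the boss top at the home height rather than 16 mm high, and the disc looks level inside the ring. The bystanders look unmoved by eye; I did not measure them. None of the checks failed or disagreed. I had no direct reading of the spindle turn, so the 425° comes from the gripper's own rotation with the boss held.

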